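# Roll the pipette canister into the V cradle and up to its stop

## Robot

A 6-joint arm with a two-finger parallel gripper is mounted at the origin on the work surface. World frame = base frame: x ahead of the robot, y to its left, z up, the work surface at z = 0. Lengths are in mm, angles in rad, forces in N, time in s.
With the tool pointing down it reaches from about 400 to 925 mm from the base axis. Payload 12.5 kg.
Tool frame: the origin (TCP) lies at the very end of the fingers, on their centre line; the grasp point (between the pads) lies env.hold_point_z behind it (env.hold_point_z is the distance from the TCP to the grasp point, in mm); y points along the fingers, z is the direction in which the jaws open and shut, and the axes are right-handed (so a half turn about y gives the same grasp; the last joint's range is limited). The gripper opens to 95 mm and grips with 3 to 60 N. Pads are 20 mm wide; open, the fingers measure 119 mm over their backs; the gripper's body (75 mm by 180 mm) begins 59 mm behind the grasp point.
Start: joints at [-1.247, 0.491, 1.559, -0, 1.092, -0.106], TCP at [260.455, -568.164, 214.661] pointing down, gripper open.
Joint ranges: [-3.1, 3.1], [-0.84, 2.19], [0.05, 2.79], [-1.13, 4.28], [0.06, 2.93], [-2.69, 2.69]. Speed limits (rad/s): [2.22, 2.22, 2.79, 3.14, 3.14, 3.14].

## Interface

Orientations are given as [roll, pitch, yaw] about the fixed x, y, z axes, in that order (R = Rz(yaw) Ry(pitch) Rx(roll)).
In Python, from cell import env gives the robot as it stands.
- The arm moves only by the shell command python3 -m inch 'ROWS'. ROWS is JSON, one flat list of numbers, 7 for each row, row after row: the shift along the tool's x, y, z in m, then the turn, a rotation vector about the tool's x, y, z in degrees, then the closure, from -1 (fully open) to 1 (shut). In form: [tx, ty, tz, ax, ay, az, hand, tx, ty, tz, ax, ay, az, hand, ...]. A call has 1 to 10 rows; each row shifts and turns the commanded pose from where the row before left it, along the tool's axes as they then stand; what a row does not reach is not made up. A row lasts 1/10 s, in which the tool goes at most 50 mm and 8.59 degrees, less where a joint would pass 70% of its speed; a pose out of reach is approached as far as the arm can. A call is refused whole if a number of a shift passes 0.05 or a number of a turn 8.59, either way. A call with a gripper value outside its range is refused whole. The fingers move at their own pace and stop on an object; the grip force is fixed at half the most. Time passes only in rows, so rows that do not move let the fingers close. It gives the time, the measured TCP pose, the force and the opening at its end, in the units of the state.
- env.state(): the state, without advancing time (a new reading comes with each control period).
- env.read_camera(name): name is "scene" or "top"; returns a dict with "pixels" (480x640x3 uint8, blue, green, red), "depth" (480x640 float32, mm along the optical axis (not along the pixel's ray), 0 where there is no reading), "mtx" (3x3 intrinsics, pixels), "R" (3x3) and "t" (3): a world point X has camera coordinates R X + t. Camera axes: x right, y down, z forward; pixel columns grow to the right and rows downward; lengths in mm; the calibration is good to about 2 mm. A picture is of the moment at which its call begins.
- env.job_done(): hands the job in, once; it reports no verdict.
The state is a dict: "t": time; "joints": joint angles; "qvel": joint speeds; "tau": joint torques, N m; "eef_pos": TCP position; "tcp_rot": TCP orientation; "ft_force": force on the tool from outside, world axes, zero at the start; "moment": the same for the moment, N m; "opening": opening from 0.0 (shut) to 1.0 (fully open).
Only numpy, scipy, OpenCV 4.12 (cv2) and the standard library are available. Lean on these libraries where they do the work, as an engineer would, in place of code of your own. Each camera call takes 0.05 s, during which the arm holds its last target.

## Task

Roll the steel pipette canister across the bench by its side, up the short blue ramp and over the lip until it settles in the V of the cradle, and bring it home there: if its far end does not yet touch the blue stop plate, push it along the V by its near end until it does. Push it with the fingers only: never lift or tip it, leave the yellow tip box, the amber bottle and the blue tube rack where they are, and finish clear of everything.

Things in the scene. Friction and masses are not known exactly. Their poses are not given: they have to be found in the camera images.
- canister: Closed steel cylinder with orange end caps, 44 mm diameter throughout, 180 mm long, 0.3 to 0.6 kg, lying on its side, free to roll. Origin on its axis at mid length. Its x axis is the cylinder's axis, within 0.15 rad of the cradle's x; y and z turn as it rolls. Starts 180 to 280 mm from the V on the ramp side (-y of the cradle), far end 25 to 55 mm short of the stop, along the cradle's x.
- cradle: V cradle fixed to the bench, 170 mm long. Origin on the bench under the bottom line of the V, at mid length. x runs along the V, away from the robot within 0.22 rad; z up; the ramp is on the -y side. Flanks slope 30 degrees down to the bottom, 0.5 mm above the bench; the +y flank rises to 21 mm at y = 36 mm and stays so to y = 58 mm. A canister settled in it has its axis at y = 0, 26 mm up.
- lip (a point): Middle of the lip between the blue ramp and the V: y = -17 mm in the cradle's frame, 10 mm above the bench. The ramp starts at bench level 53 mm before it (y = -70 mm) and is as long as the V (170 mm). Atop the lip the canister's axis is 32 mm up. Axes as the cradle's.
- stop (a point): Point on the face of the blue stop plate (10 mm thick, 45 mm high, y -20 to +58 mm, at the cradle's far, +x end) where the middle of the canister's far end must come: 85 mm along x from the cradle's origin, 26 mm up. The canister's centre is then at x = -5 mm and its near end, x = -95 mm, stands 10 mm out of the cradle. Axes as the cradle's.
- tipbox: Bystander: yellow pipette-tip box with a pale grey-dotted top, 82 x 122 x 49 mm high, loose. Origin at the centre of its underside.
- bottle: Bystander: amber reagent bottle with a blue cap, 60 mm diameter, 130 mm high, loose, standing. Origin at the centre of its underside.
- tuberack: Bystander: blue tube rack with small white tubes, 70 x 110 x 38 mm high, loose. Origin at the centre of its underside.
Not all that is in view belongs to the job. Leave any green or red look-alike of the canister alone.

How it is judged:
By the outcome, as a careful person would: the job done as asked, in the order asked, and still so for the second after the job is handed in, with the robot touching nothing.
It also fails if it takes over 58 s, if anything falls off the work surface, if the arm or the gripper's body presses on something with over 40 N, if the wrist force passes 120 N, or if a joint passes its speed limit or range.

## Working session

There is one attempt and no reset: what is moved stays moved. The work goes in short steps, Python scripts to look and compute and a shell command to move; the robot and the scene stay as the last step left them, time stands still between calls to the robot, and variables do not carry over. Pictures are saved under pics/ and viewed, and the job is handed in when it is done.

```bash
ls; mkdir -p pics; python3 - <<'E'
from cell import env
import cv2
print(env.state(), env.hold_point_z)
for n in("scene","top"):
    c=env.read_camera(n); cv2.imwrite(f"pics/{n}0.png",c["pixels"]); print(n,c["mtx"].tolist(),c["R"].tolist(),c["t"].tolist())
E
```

```text
pics
{'t': 0.0, 'joints': array([-1.24657837e+00,  4.91589026e-01,  1.55949247e+00, -7.30445554e-06,
        1.09171713e+00, -1.05586111e-01]), 'qvel': array([2.12718139e-03, 1.75329201e-03, 1.11307300e-03, 5.66433552e-04,
       3.17014875e-05, 5.39361561e-04]), 'tau': array([ 4.32770103e-03, -6.12636209e+01, -2.58183557e+01,  6.94552856e-02,
        4.82348702e-02, -1.18671992e-04]), 'eef_pos': array([ 260.37345839, -567.88516271,  214.02863673]), 'tcp_rot': array([-1.57199626e+00,  1.20655274e-04, -2.71178529e+00]), 'ft_force': array([-0.48826082, -1.10634727, -0.12366275]), 'moment': array([-0.03192281,  0.00572984,  0.0273994 ]), 'opening': 0.9998339148343047} 18.8
scene [[527.5206545557235, 0.0, 307.63611615826045], [0.0, 527.5206545557235, 244.09772606248967], [0.0, 0.0, 1.0]] [[-0.687057810070735, 0.7264429735306025, -0.015237185725130966], [0.596137719992386, 0.5515799671362931, -0.5834203961606119], [-0.41541712100379957, -0.4099270008939907, -0.812027382244572]] [407.73180598842305, -264.67397711027695, 1561.3613330459666]
top [[497.2333456041846, 0.0, 322.57545372949073], [0.0, 497.2333456041846, 236.87091062791572], [0.0, 0.0, 1.0]] [[-0.008527897385447873, -0.9998513785521255, -0.014983183026234461], [-0.9936658895307128, 0.010152236850582683, -0.11191528970639998], [0.11205076951686248, 0.013933875783285863, -0.9936047867016017]] [-26.046950607078738, 552.9906121538708, 1000.9694842391135]
```

View pics/scene0.png

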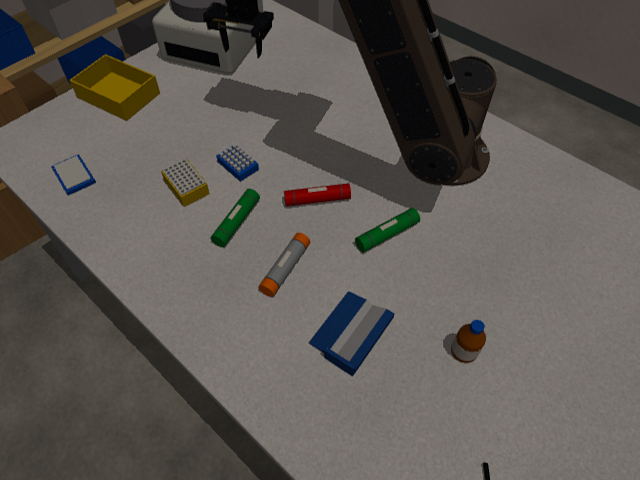

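View pics/top0.png

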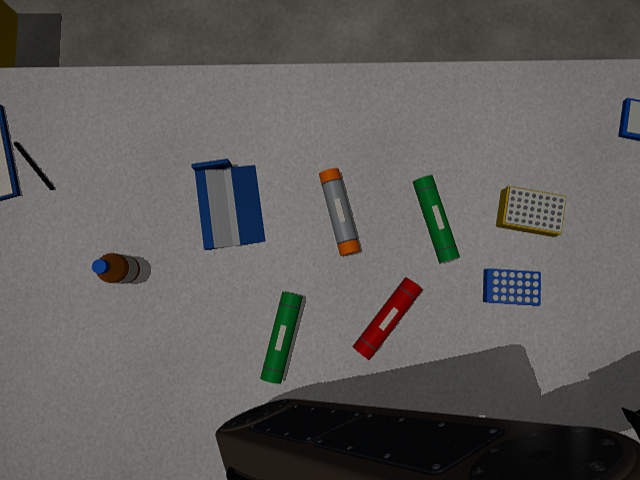

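Both views show the same layout. Candidates in the top view: the steel cylinder with orange caps at (340,212), green look-alikes at (436,219) and (284,337), and a red look-alike at (388,318). By the description I choose (340,212). The cradle is at (230,205), with its stop at the upper end (212,165).

```bash
cat > h.py <<'E'
from cell import env
import cv2, numpy as np
def ray(c,uv,z):
    d=c["R"].T@(np.linalg.inv(c["mtx"])@[uv[0],uv[1],1.]); o=-c["R"].T@c["t"]
    return o+d*(z-o[2])/d[2]
def proj(c,X):
    p=c["mtx"]@(c["R"]@np.array(X,float)+c["t"]); return p[:2]/p[2]
def cloud(c):
    v,u=np.mgrid[0:480,0:640]; Z=c["depth"]
    P=np.stack([u,v,np.ones_like(u)],-1)@np.linalg.inv(c["mtx"]).T*Z[...,None]
    return (P-c["t"])@c["R"]
E
python3 - <<'E'
from h import *
c=env.read_camera("top"); im=c["pixels"]
np.savez("top0.npz",**c)
crop=im[140:275,170:380]; cv2.imwrite("pics/crop1.png",cv2.resize(crop,None,fx=3.7,fy=3.7,interpolation=cv2.INTER_CUBIC))
P=cloud(c)
hsv=cv2.cvtColor(im,cv2.COLOR_BGR2HSV)
box=np.zeros(im.shape[:2],bool); box[150:275,300:380]=1
org=cv2.inRange(hsv,(3,120,60),(20,255,255)).astype(bool)&box
n,l,s,ce=cv2.connectedComponentsWithStats(org.astype(np.uint8)); print(s[1:],ce[1:])
can=box&(P[...,2]>8)&(c["depth"]>0)
Q=P[can]; print(len(Q),np.percentile(Q[:,2],[5,50,95,99]))
r=cv2.minAreaRect(np.argwhere(can)[:,::-1].astype(np.float32)); print(r)
for b in cv2.boxPoints(r): print(b,ray(c,b,22))
print("ground z",np.median(P[100:140,300:400,2]))
# cradle
box[:]=0; box[145:260,180:280]=1
blue=cv2.inRange(hsv,(100,100,40),(125,255,255)).astype(bool)&box
hi=box&(P[...,2]>35); print("stop px",hi.sum(),P[hi].min(0),P[hi].max(0))
E
```

```text
[[319 168  22  16 226]
 [338 240  22  16 260]] [[329.34955752 174.62831858]
 [348.40384615 246.96538462]]
1809 [27.45212992 40.0464304  44.65536752 46.25175492]
((338.7679138183594, 210.6335906982422), (87.41830444335938, 21.06111717224121), 75.00492095947266)
[317.2868  171.13745] [694.39709858 -21.06304015  22.        ]
[337.63074 165.68817] [705.70321256 -64.41697175  22.        ]
[360.24902 250.12973] [ 525.10748663 -109.39703672   22.        ]
[339.9051  255.57901] [514.13530609 -66.87040915  22.        ]
ground z -0.9461089227770783
stop px 256 [437.10638183 -45.6045556   35.02513997] [ 720.27472384  242.6305895  1056.06590922]
```

View pics/crop1.png

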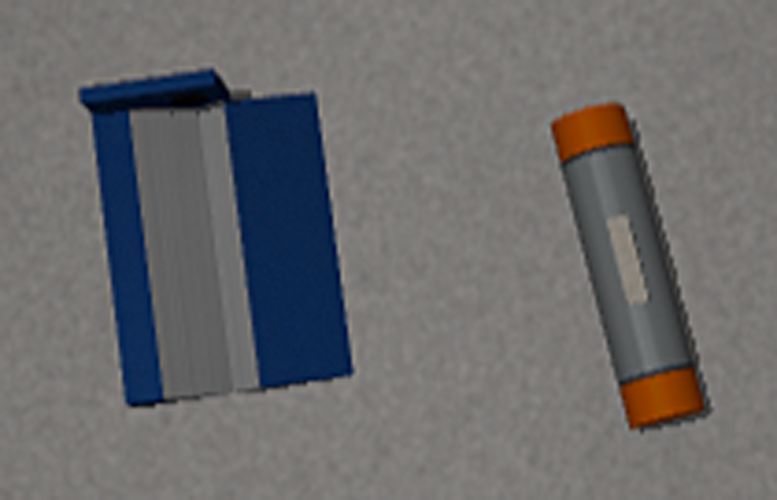

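The crop confirms the steel cylinder with orange caps. The cradle edges are crisp: ramp foot (316,93)–(353,374), lip (226,100)–(260,386) and near corners, all in crop pixels. Next I fit the cradle pose from these corners.

```bash
cat >> h.py <<'E'
def fit(A,B):
    a=A.mean(0);b=B.mean(0);H=(A-a).T@(B-b)
    th=np.arctan2(H[0,1]-H[1,0],H[0,0]+H[1,1])
    R=np.array([[np.cos(th),-np.sin(th)],[np.sin(th),np.cos(th)]])
    return th,b-R@a,R
def canister(c,lo,z,slant=None):
    """orange caps in pixel box lo=(u0,v0,u1,v1); axis at height z"""
    hsv=cv2.cvtColor(c["pixels"],cv2.COLOR_BGR2HSV)
    m=cv2.inRange(hsv,(3,120,60),(20,255,255)); k=np.zeros_like(m); u0,v0,u1,v1=lo; k[v0:v1,u0:u1]=255
    n,l,s,ce=cv2.connectedComponentsWithStats(m&k)
    i=np.argsort(-s[1:,4])[:2]+1
    return [(s[j,4],ce[j],ray(c,ce[j],z)) for j in i]
E
python3 - <<'E'
from h import *
c=dict(np.load("top0.npz"))
cr=lambda x,y:((x+.5)/3.7-.5+170,(y+.5)/3.7-.5+140)
F=[((353,374),-85,-70,0),((260,386),-85,-17,10),((233,389),-85,0,.5),((163,400),-85,36,21),((128,405),-85,58,21),((316,93),85,-70,0),((226,100),85,-17,10)]
A=np.array([f[1:3] for f in F],float);B=np.array([ray(c,cr(*f[0]),f[3])[:2] for f in F])
th,t,R=fit(A,B); print("cradle",th,t,"res",(B-(A@R.T+t)).round(1).tolist())
# canister: near-end / far-end and sides
caps=canister(c,(300,150,380,275),22)
for x in caps: print(x)
# side lines from mask: silhouettes
im=c["pixels"];hsv=cv2.cvtColor(im,cv2.COLOR_BGR2HSV)
e=cr(592,104),cr(668,427) # far, near top edges
for q in e:
  for z in (22,44): print(z,ray(c,q,z))
f,n=sorted([x[2][:2] for x in caps],key=lambda p:-p[0])
mid=(f+n)/2;d=f-n
print("mid",mid,"yaw",np.arctan2(d[1],d[0]),"len caps",np.linalg.norm(d),"in cradle",R.T@(mid-t))
cv=env.read_camera("scene");np.savez("scene0.npz",**cv)
for x in canister(cv,(240,220,330,310),22): print(x)
for x,y,z in [(-85,-70,0),(85,-70,0),(-85,-17,10),(85,-17,10)]:
  w=np.r_[R@[x,y]+t,z]; print(proj(cv,w))
cv2.imwrite("pics/crop2.png",cv2.resize(cv["pixels"][220:385,240:420],None,fx=3.6,fy=3.6,interpolation=cv2.INTER_CUBIC))
E
```

```text
cradle 0.1340143606021946 [623.29942752 172.50200591] res [[0.8, 0.6], [0.4, 0.1], [2.0, 0.6], [-1.0, 0.6], [-0.7, -1.3], [-1.2, 0.4], [-0.3, -1.0]]
(np.int32(260), array([348.40384615, 246.96538462]), array([531.97362719, -84.81980811,  22.        ]))
(np.int32(226), array([329.34955752, 174.62831858]), array([686.51449603, -46.61616922,  22.        ]))
22 [701.44619832 -47.37336535  22.        ]
44 [695.82230538 -47.3357335   44.        ]
22 [515.05273552 -88.2652459   22.        ]
44 [513.39440817 -87.35762949  44.        ]
mid [609.24406161 -65.71798867] yaw 0.24234856592535842 len caps 159.1929589055315 in cradle [ -45.75876354 -234.20600907]
(np.int32(267), array([268.28838951, 286.78651685]), array([682.40631857, -46.74503782,  22.        ]))
(np.int32(134), array([302.15671642, 238.6119403 ]), array([521.92852748, -86.65623518,  22.        ]))
[347.36819001 290.04551148]
[306.92281784 342.02072999]
[366.02204718 298.87443006]
[325.9119452 352.604713 ]
```

View pics/crop2.png

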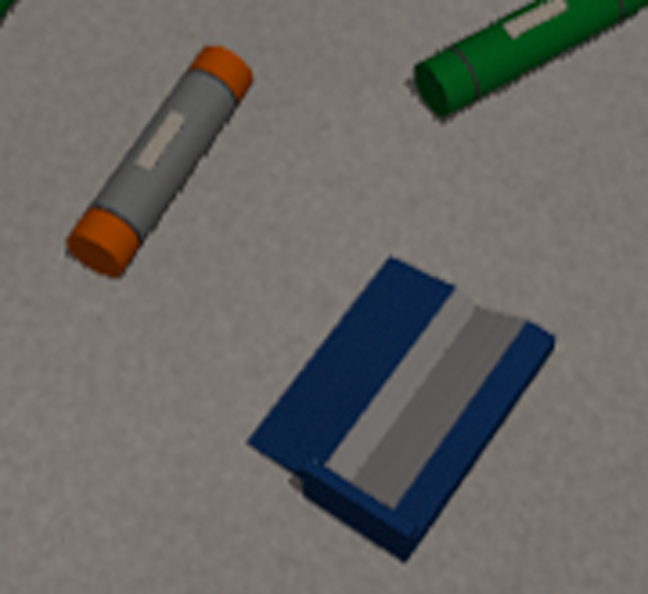

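Canister is about 42 mm short of the stop and turned +0.108 rad relative to the cradle. First I'll straddle it with the open fingers and turn it square by a pure couple, then roll it with both fingers. Moving above it now, at height.

```bash
python3 -m inch '[-0.037,0,-0.022,0,0,0,-1,-0.037,0,-0.022,0,0,0,-1,-0.037,0,-0.022,0,0,0,-1,-0.037,0,-0.022,0,0,0,-1,-0.037,0,-0.022,0,0,0,-1,-0.037,0,-0.022,0,0,0,-1,-0.037,0,-0.022,0,0,0,-1,-0.037,0,-0.022,0,0,0,-1,-0.037,0,-0.022,0,0,0,-1,-0.037,0,-0.022,0,0,0,-1]'
```

```text
t: 1.2
eef_pos: [505.9, -212.4, 214.7]
tcp_rot: [-1.571, 0.0, -2.712]
ft_force: [0.7, -0.4, 0.1]
opening: 1.002
```

```bash
python3 -m inch '[-0.038,0,-0.022,0,-8.5,0,-1,0,0,0,0,-8.5,0,-1,0,0,0,0,-8.5,0,-1,0,0,0,0,-8.5,0,-1,0,0,0,0,-8.5,0,-1,0,0,0,0,-8.5,0,-1,0,0,0,0,-8.5,0,-1,0,0,0,0,-8.5,0,-1,0,0,0,0,-8.5,0,-1,0,0,0,0,-8.5,0,-1]'
python3 -m inch '[0,0,0,0,-8.5,0,-1,0,0,0,0,-8.5,0,-1,0,0,0,0,-8.5,0,-1,0,0,0,0,-8.5,0,-1,0,0,0,0,-8.5,0,-1,0,0,0,0,-8.5,0,-1,0,0,0,0,-8.5,0,-1]'
```

```text
t: 2.2
eef_pos: [530.5, -178.1, 214.5]
tcp_rot: [-1.571, 0.0, -1.222]
ft_force: [0.2, 0.2, 1.0]
opening: 1.0
t: 2.9
eef_pos: [530.5, -178.2, 214.5]
tcp_rot: [-1.571, 0.0, -0.184]
ft_force: [-0.1, -0.4, 0.7]
opening: 1.004
```

```bash
cat >> h.py <<'E'
def shift(target,extra=""):
    from scipy.spatial.transform import Rotation as Ro
    s=env.state(); R=Ro.from_euler("xyz",s["tcp_rot"]).as_matrix()
    j=np.arctan2(R[1,2],R[0,2])
    print("tcp",s["eef_pos"].round(1),"jaw",j.round(3),"tool shift mm",(R.T@(np.array(target)-s["eef_pos"])).round(1),"F",s["ft_force"].round(1),"t",s["t"],"j",s["joints"].round(2)); return s,R
E
python3 - <<'E'
from h import *
shift([608,-67,120])
E
```

```text
tcp [ 530.5 -178.2  214.5] jaw 1.387 tool shift mm [ 56.   94.5 123.5] F [-0.1 -0.4  0.7] t 2.9 j [-0.44  0.4   1.72 -0.    1.02 -1.83]
```

```bash
python3 -m inch '[0.014,0.024,0.031,0,0,0,-1,0.014,0.024,0.031,0,0,0,-1,0.014,0.024,0.031,0,0,0,-1,0.014,0.023,0.0305,0,0,0,-1,0,0,0,0,0,0,-1,0,0,0,0,0,0,-1]'
python3 - <<'E'
from h import *
shift([608,-67,12])
c=env.read_camera("top");cv2.imwrite("pics/a.png",c["pixels"][100:400,150:550])
c=env.read_camera("scene");cv2.imwrite("pics/b.png",c["pixels"][100:400,150:550])
E
```

```text
t: 3.5
eef_pos: [608.7, -66.9, 119.0]
tcp_rot: [-1.571, 0.001, -0.188]
ft_force: [0.1, -0.7, 0.5]
opening: 1.002
tcp [608.7 -66.9 119. ] jaw 1.382 tool shift mm [ -0.5 107.   -0.2] F [ 0.1 -0.7  0.5] t 3.5 j [-0.22  0.58  1.69 -0.    0.88 -1.6 ]
```

View pics/a.png

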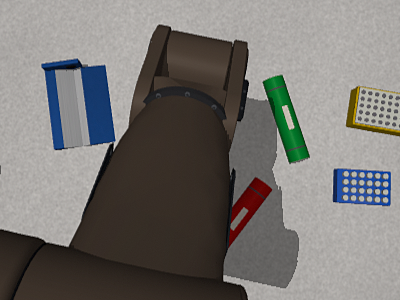

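View pics/b.png

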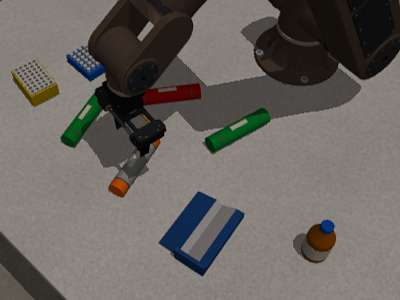

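The top camera is blocked by the arm. In the scene crop the fingers straddle the steel canister at about (135,160). Descending to z≈14.

```bash
python3 -m inch '[0,0.03,0,0,0,0,-1,0,0.03,0,0,0,0,-1,0,0.025,0,0,0,0,-1,0,0.01,0,0,0,0,-1,0,0.01,0,0,0,0,-1,0,0,0,0,0,0,-1]'
python3 - <<'E'
from h import *
shift([608,-67,12])
c=env.read_camera("scene");cv2.imwrite("pics/b2.png",cv2.resize(c["pixels"][180:330,220:380],None,fx=4,fy=4,interpolation=cv2.INTER_CUBIC))
E
```

```text
t: 4.2
eef_pos: [608.7, -67.9, 14.6]
tcp_rot: [-1.571, 0.0, -0.19]
ft_force: [-0.3, 0.6, 0.3]
opening: 0.999
tcp [608.7 -67.9  14.6] jaw 1.38 tool shift mm [-0.9  2.6  0.7] F [-0.3  0.6  0.3] t 4.2 j [-0.22  0.72  1.75 -0.    0.67 -1.6 ]
```

View pics/b2.png

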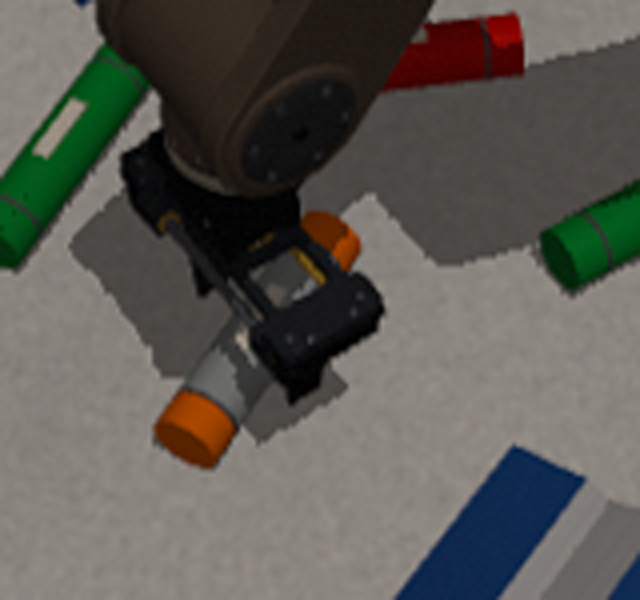

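```bash
python3 -m inch '[0,0,0,0,7,0,-1,0,0,0,0,7,0,-1,0,0,0,0,7,0,-1,0,0,0,0,2,0,-1,0,0,0,0,2,0,-1,0,0,0,0,2,0,-1,0,0,0,0,1.5,0,-1,0,0,0,0,1.5,0,-1,0,0,0,0,1.5,0,-1,0,0,0,0,0,0,-1]'
python3 - <<'E'
from h import *
s,R=shift([608,-67,12]);print(s["moment"])
c=env.read_camera("scene");cv2.imwrite("pics/b3.png",cv2.resize(c["pixels"][180:330,220:380],None,fx=4,fy=4,interpolation=cv2.INTER_CUBIC))
for x in canister(c,(240,220,330,310),22):print(x)
E
```

```text
t: 5.25
eef_pos: [609.1, -67.6, 15.1]
tcp_rot: [-1.57, -0.001, -0.741]
ft_force: [0.7, -0.3, 1.8]
opening: 0.998
tcp [609.1 -67.6  15.1] jaw 0.83 tool shift mm [-1.2  3.1 -0.3] F [ 0.7 -0.3  1.8] t 5.25 j [-0.22  0.72  1.75 -0.    0.67 -1.05]
[-0.06968041 -0.21868888  0.03939593]
(np.int32(251), array([264.89641434, 285.26294821]), array([685.02077464, -55.89186761,  22.        ]))
(np.int32(139), array([303.86330935, 239.5323741 ]), array([521.0665943 , -81.38730896,  22.        ]))
```

View pics/b3.png

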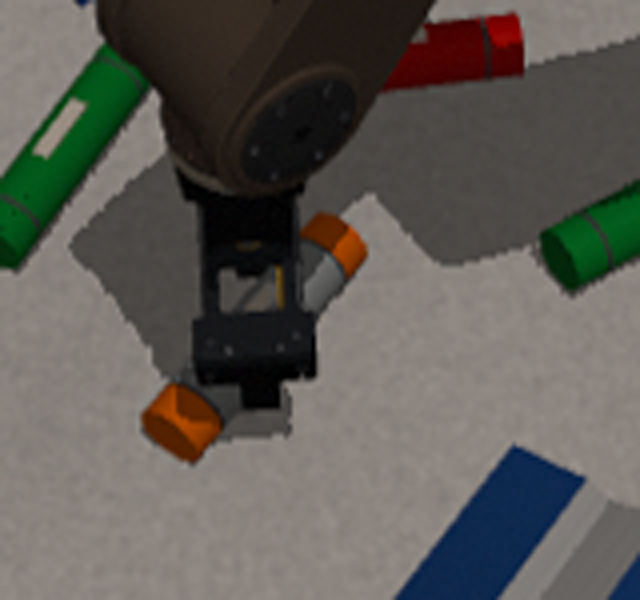

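The scene view shows the canister turning under the couple, yaw 0.243→0.154. A further 1.2° squares it with the cradle (0.134); then I back off and lift.

```bash
python3 -m inch '[0,0,0,0,0.7,0,-1,0,0,0,0,0.5,0,-1,0,0,0,0,0,0,-1,0,0,0,0,-5,0,-1,0,0,0,0,-7,0,-1,0,0,0,0,-7,0,-1,0,0,0,0,-7,0,-1,0,-0.02,0,0,0,0,-1,0,-0.03,0,0,0,0,-1,0,-0.035,0,0,0,0,-1]'
python3 - <<'E'
from h import *
shift([608,-67,100])
c=env.read_camera("scene")
for x in canister(c,(240,220,330,310),22):print(x)
E
```

```text
t: 6.3
eef_pos: [607.9, -67.2, 99.4]
tcp_rot: [-1.571, 0.003, -0.307]
ft_force: [0.4, -0.4, 0.9]
opening: 0.999
tcp [607.9 -67.2  99.4] jaw 1.264 tool shift mm [-0.  -0.6  0.3] F [ 0.4 -0.4  0.9] t 6.3 j [-0.22  0.6   1.7   0.    0.84 -1.48]
(np.int32(261), array([264.64750958, 284.67816092]), array([684.28202749, -57.53303811,  22.        ]))
(np.int32(26), array([294.84615385, 225.84615385]), array([ 504.90398099, -129.5676057 ,   22.        ]))
```

```bash
python3 -m inch '[0.014,0,-0.0295,0,0,0,-1,0.014,0,-0.0295,0,0,0,-1,0,0,0,0,8.1,0,-1,0,0,0,0,8.1,0,-1,0,0,0,0,8.1,0,-1,0,0,0,0,8.1,0,-1,0,0,0,0,8.1,0,-1,0,0,0,0,8.1,0,-1,0,0,0,0,8.1,0,-1,0,0,0,0,8.1,0,-1]'
python3 - <<'E'
from h import *
shift([616.7,-131.4,14])
c=env.read_camera("scene")
for x in canister(c,(240,220,330,310),22):print(x)
c=env.read_camera("top");cv2.imwrite("pics/a2.png",c["pixels"][100:400,150:550])
for x in canister(c,(300,150,380,275),22):print(x)
E
```

```text
t: 7.35
eef_pos: [617.3, -132.0, 99.1]
tcp_rot: [-1.572, 0.0, -1.444]
ft_force: [-0.3, -0.2, 0.6]
opening: 1.0
tcp [ 617.3 -132.    99.1] jaw 0.127 tool shift mm [-0.6 85.1 -0.5] F [-0.3 -0.2  0.6] t 7.35 j [-0.32  0.63  1.65  0.    0.86 -0.44]
(np.int32(260), array([264.68461538, 284.67692308]), array([684.21809765, -57.46933911,  22.        ]))
(np.int32(138), array([304.20289855, 239.91304348]), array([521.35189659, -79.90543697,  22.        ]))
(np.int32(156), array([331.58333333, 173.63461538]), array([688.60998631, -51.37902072,  22.        ]))
```

View pics/a2.png

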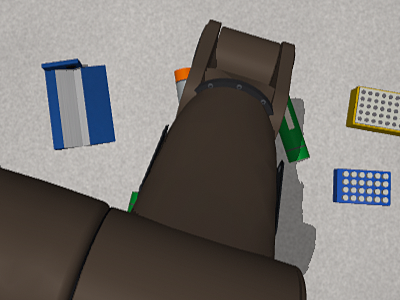

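```bash
python3 -m inch '[0,0.03,0,0,-0.4,0,-1,0,0.03,0,0,0,0,-1,0,0.015,0,0,0,0,-1,0,0.009,0,0,0,0,-1,-0.008,0,0,0,0,0,-1,-0.008,0,0,0,0,0,-1,-0.006,0,0,0,0,0,-1,-0.004,0,0,0,0,0,-1,0,0,0,0,0,0,-1]'
python3 - <<'E'
from h import *
shift([616.7,-131.4,14])
c=env.read_camera("scene");cv2.imwrite("pics/b4.png",cv2.resize(c["pixels"][180:330,220:380],None,fx=4,fy=4,interpolation=cv2.INTER_CUBIC))
for x in canister(c,(240,220,330,310),22):print(x)
E
```

```text
t: 8.35
eef_pos: [614.2, -105.7, 16.3]
tcp_rot: [-1.57, -0.0, -1.43]
ft_force: [0.6, -0.1, 0.2]
opening: 0.997
tcp [ 614.2 -105.7   16.3] jaw 0.141 tool shift mm [25.8  2.3 -1.2] F [ 0.6 -0.1  0.2] t 8.35 j [-0.28  0.73  1.72 -0.    0.69 -0.42]
(np.int32(262), array([264.64122137, 284.6259542 ]), array([684.18961571, -57.65123273,  22.        ]))
(np.int32(140), array([304.26428571, 240.00714286]), array([521.46185997, -79.58206039,  22.        ]))
```

View pics/b4.png

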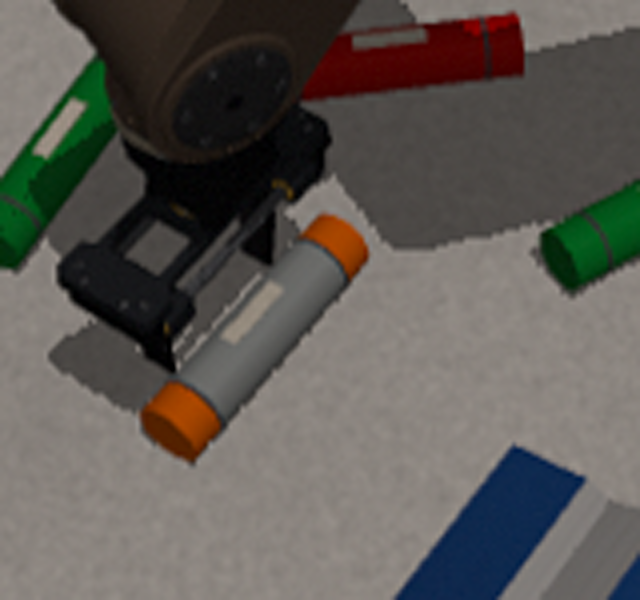

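Both fingers are squarely behind the canister with a small gap. Rolling it gently now.

```bash
python3 -m inch '[-0.003,0,0,0,0.2,0,-1,-0.003,0,0,0,0.2,0,-1,-0.004,0,0,0,0,0,-1,-0.005,0,0,0,0,0,-1,-0.006,0,0,0,0,0,-1,-0.008,0,0,0,0,0,-1,-0.01,0,0,0,0,0,-1,-0.01,0,0,0,0,0,-1,-0.01,0,0,0,0,0,-1,-0.01,0,0,0,0,0,-1]'
python3 - <<'E'
from h import *
shift([623.3,172.5,16])
c=env.read_camera("scene");cv2.imwrite("pics/b5.png",cv2.resize(c["pixels"][200:380,220:420],None,fx=3,fy=3,interpolation=cv2.INTER_CUBIC))
for x in canister(c,(240,220,400,380),22):print(x)
E
```

```text
t: 9.4
eef_pos: [604.7, -37.0, 15.6]
tcp_rot: [-1.571, -0.0, -1.437]
ft_force: [0.6, 0.2, -0.1]
opening: 1.003
tcp [604.7 -37.   15.6] jaw 0.133 tool shift mm [-205.1   -0.4   46.3] F [ 0.6  0.2 -0.1] t 9.4 j [-0.17  0.72  1.77 -0.    0.66 -0.3 ]
(np.int32(269), array([285.55762082, 297.866171  ]), array([675.7562277,   5.6897008,  22.       ]))
(np.int32(146), array([324.95205479, 251.69863014]), array([512.4124657 , -15.76083925,  22.        ]))
```

View pics/b5.png

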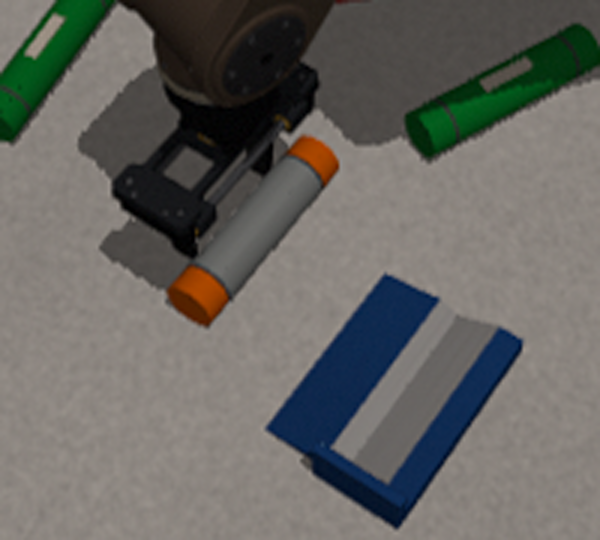

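The canister is rolling squarely (yaw 0.131) ahead of both fingers. Continuing to the ramp foot.

```bash
python3 -m inch '[-0.009,0,0,0,0,0,-1,-0.009,0,0,0,0,0,-1,-0.009,0,0,0,0,0,-1,-0.009,0,0,0,0,0,-1,-0.009,0,0,0,0,0,-1,-0.009,0,0,0,0,0,-1,-0.009,0,0,0,0,0,-1,-0.009,0,0,0,0,0,-1,-0.009,0,0,0,0,0,-1,-0.008,0,0,0,0,0,-1]'
python3 - <<'E'
from h import *
shift([623.3,172.5,16])
c=env.read_camera("scene");cv2.imwrite("pics/b6.png",cv2.resize(c["pixels"][200:380,220:420],None,fx=3,fy=3,interpolation=cv2.INTER_CUBIC))
for x in canister(c,(240,220,400,380),22):print(x)
E
```

```text
t: 10.45
eef_pos: [592.9, 51.0, 15.6]
tcp_rot: [-1.571, -0.0, -1.438]
ft_force: [0.4, -0.3, -0.1]
opening: 1.002
tcp [592.9  51.   15.6] jaw 0.133 tool shift mm [-116.4   -0.4   46.2] F [ 0.4 -0.3 -0.1] t 10.45 j [-0.03  0.71  1.8  -0.    0.64 -0.16]
(np.int32(286), array([316.04895105, 317.28671329]), array([664.20629748,  94.36357197,  22.        ]))
(np.int32(154), array([354.66233766, 268.86363636]), array([500.7676101 ,  73.01719533,  22.        ]))
```

View pics/b6.png

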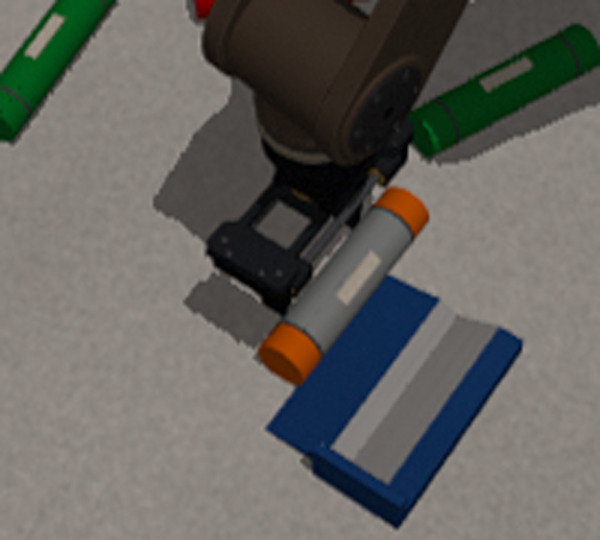

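The canister is at the ramp foot, square. Now up the ramp, slower, over the lip.

```bash
python3 -m inch '[-0.005,0,0,0,0,0,-1,-0.006,0,0,0,0,0,-1,-0.006,0,0,0,0,0,-1,-0.006,0,0,0,0,0,-1,-0.006,0,0,0,0,0,-1,-0.006,0,0,0,0,0,-1,-0.006,0,0,0,0,0,-1,-0.006,0,0,0,0,0,-1,-0.005,0,0,0,0,0,-1,-0.004,0,0,0,0,0,-1]'
python3 - <<'E'
from h import *
shift([623.3,172.5,16])
E
python3 -m inch '[-0.003,0,0,0,0,0,-1,-0.003,0,0,0,0,0,-1,-0.002,0,0,0,0,0,-1,-0.002,0,0,0,0,0,-1]'
python3 - <<'E'
from h import *
shift([623.3,172.5,16])
c=env.read_camera("scene");cv2.imwrite("pics/b7.png",cv2.resize(c["pixels"][200:380,260:460],None,fx=3,fy=3,interpolation=cv2.INTER_CUBIC))
for x in canister(c,(240,220,430,380),30):print(x)
E
```

```text
t: 11.5
eef_pos: [586.5, 105.1, 16.4]
tcp_rot: [-1.569, -0.001, -1.438]
ft_force: [1.8, -8.0, 6.0]
opening: 0.999
tcp [586.5 105.1  16.4] jaw 0.133 tool shift mm [-62.    0.4  45.4] F [ 1.8 -8.   6. ] t 11.5 j [ 0.07  0.71  1.8  -0.    0.64 -0.06]
t: 11.9
eef_pos: [585.2, 114.9, 16.4]
tcp_rot: [-1.569, -0.001, -1.438]
ft_force: [1.8, -6.3, 4.6]
opening: 1.0
tcp [585.2 114.9  16.4] jaw 0.133 tool shift mm [-52.1   0.4  45.4] F [ 1.8 -6.3  4.6] t 11.9 j [ 0.08  0.71  1.79 -0.    0.64 -0.05]
(np.int32(305), array([338.97377049, 330.06229508]), array([655.60828005, 157.55741229,  30.        ]))
(np.int32(151), array([377.60264901, 279.92715232]), array([491.64405076, 137.39694192,  30.        ]))
```

View pics/b7.png

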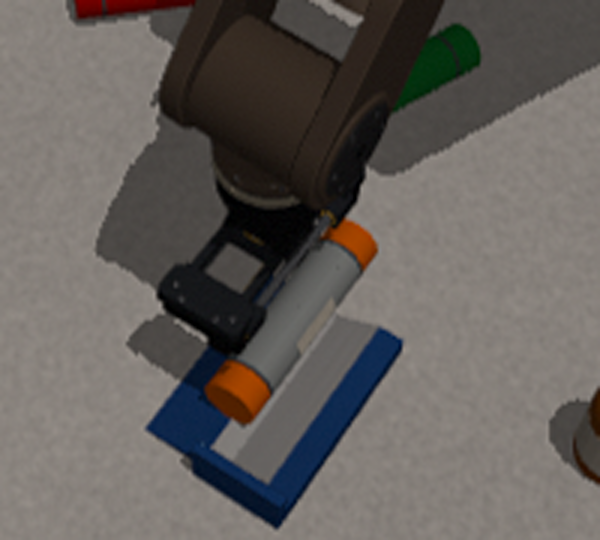

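Near the lip top: axis about 20 mm short of the V bottom, forces under 10 N. Nudging on over.

```bash
python3 -m inch '[-0.002,0,0,0,0,0,-1,-0.002,0,0,0,0,0,-1,-0.002,0,0,0,0,0,-1,-0.001,0,0,0,0,0,-1,-0.001,0,0,0,0,0,-1,0,0,0,0,0,0,-1]'
python3 - <<'E'
from h import *
shift([623.3,172.5,16])
c=env.read_camera("scene");cv2.imwrite("pics/b8.png",cv2.resize(c["pixels"][200:380,260:460],None,fx=3,fy=3,interpolation=cv2.INTER_CUBIC))
for x in canister(c,(240,220,430,380),26):print(x)
E
```

```text
t: 12.55
eef_pos: [583.2, 123.7, 15.6]
tcp_rot: [-1.571, -0.0, -1.437]
ft_force: [0.8, -0.6, 0.9]
opening: 1.0
tcp [583.2 123.7  15.6] jaw 0.133 tool shift mm [-43.   -0.5  46.3] F [ 0.8 -0.6  0.9] t 12.55 j [ 0.1   0.71  1.79 -0.    0.64 -0.03]
(np.int32(308), array([346.30194805, 335.95779221]), array([653.7635775 , 178.22766981,  26.        ]))
(np.int32(158), array([383.98734177, 285.0443038 ]), array([490.29694081, 156.50376604,  26.        ]))
```

View pics/b8.png

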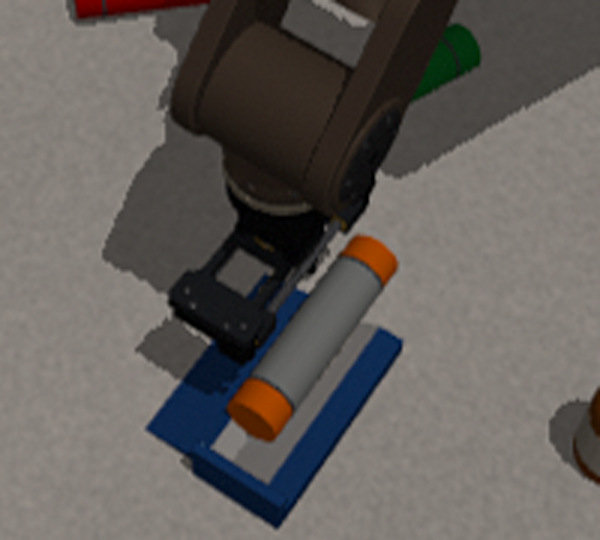

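The canister dropped into the V, with its axis within ~1 mm of y = 0. Backing off, lifting, shutting the fingers and going round to the near end.

```bash
python3 -m inch '[0.01,0,0,0,0,0,-1,0.015,0,0,0,0,0,-1,0,-0.03,0,0,0,0,-1,0,-0.04,0,0,0,0,-1,0,-0.02,0,0,0,0,1,0,0,-0.03,0,0,0,1,0,0,-0.035,0,0,0,1,0,0,-0.035,0,0,0,1,-0.034,0,-0.03,0,0,0,1,-0.034,0,0,0,0,0,1]'
python3 -m inch '[0,0,0,0,0,0,1,0,0,0,0,0,0,1]'
python3 - <<'E'
from h import *
shift([623.3,172.5,16])
c=env.read_camera("top");cv2.imwrite("pics/a9.png",cv2.resize(c["pixels"][130:310,170:370],None,fx=3,fy=3,interpolation=cv2.INTER_CUBIC))
for x in canister(c,(190,150,280,290),26):print(x)
c=env.read_camera("scene");cv2.imwrite("pics/b9.png",cv2.resize(c["pixels"][200:380,260:460],None,fx=3,fy=3,interpolation=cv2.INTER_CUBIC))
for x in canister(c,(240,220,430,380),26):print(x)
E
```

```text
t: 13.6
eef_pos: [445.6, 147.5, 105.8]
tcp_rot: [-1.573, -0.0, -1.441]
ft_force: [0.5, 0.4, -0.2]
opening: 0.548
t: 13.8
eef_pos: [449.0, 148.5, 105.8]
tcp_rot: [-1.57, -0.0, -1.437]
ft_force: [-0.5, -0.0, 0.1]
opening: 0.387
tcp [449.  148.5 105.8] jaw 0.134 tool shift mm [ -0.6  89.9 175.9] F [-0.5 -0.   0.1] t 13.8 j [ 0.18  0.44  2.04 -0.    0.66  0.05]
(np.int32(234), array([222.98290598, 188.65384615]), array([658.01207982, 178.55791642,  26.        ]))
(np.int32(87), array([239.45977011, 261.93103448]), array([502.62236185, 142.04331636,  26.        ]))
(np.int32(305), array([346.36065574, 336.03606557]), array([653.81966818, 178.45222724,  26.        ]))
(np.int32(164), array([383.83536585, 284.79878049]), array([490.00425252, 155.80357803,  26.        ]))
```

View pics/a9.png

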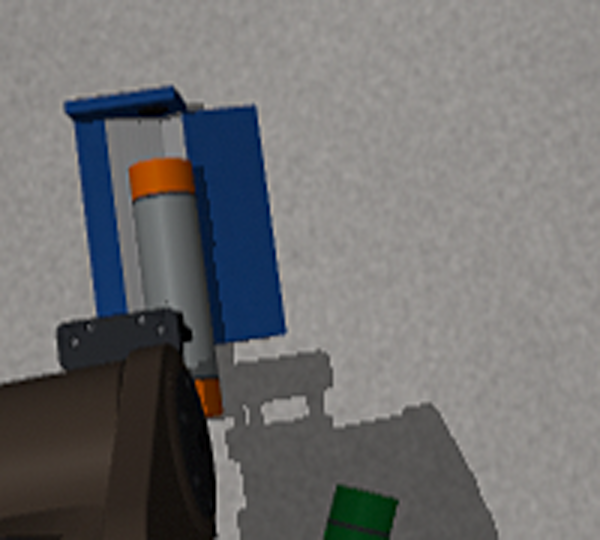

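View pics/b9.png

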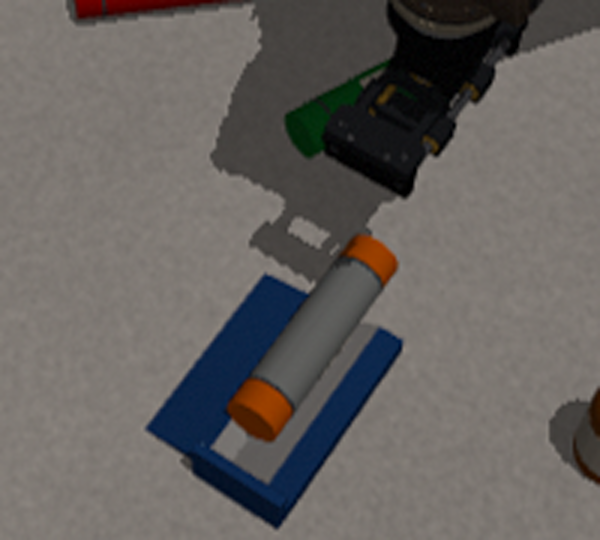

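Both views show it lying in the V about 42 mm short of the stop plate; the fingers are still closing. Let them shut while descending behind the near end.

```bash
python3 -m inch '[0,0.01,0,0,0,0,1,0,0.01,0,0,0,0,1,0,0.012,0,0,0,0,1,0,0.015,0,0,0,0,1,0,0.015,0,0,0,0,1,0,0.015,0,0,0,0,1,0,0.01,0,0,0,0,1,0,0.004,0,0,0,0,1,0,0,0,0,0,0,1,0,0,0,0,0,0,1]'
python3 - <<'E'
from h import *
shift([623.3,172.5,16])
c=env.read_camera("scene");cv2.imwrite("pics/b10.png",cv2.resize(c["pixels"][200:380,280:480],None,fx=3,fy=3,interpolation=cv2.INTER_CUBIC))
E
```

```text
t: 14.9
eef_pos: [448.8, 148.9, 14.8]
tcp_rot: [-1.571, -0.0, -1.438]
ft_force: [0.1, -0.1, -1.0]
opening: 0.007
tcp [448.8 148.9  14.8] jaw 0.133 tool shift mm [ -0.3  -1.1 176.1] F [ 0.1 -0.1 -1. ] t 14.9 j [ 0.18  0.61  2.1  -0.    0.43  0.05]
```

View pics/b10.png

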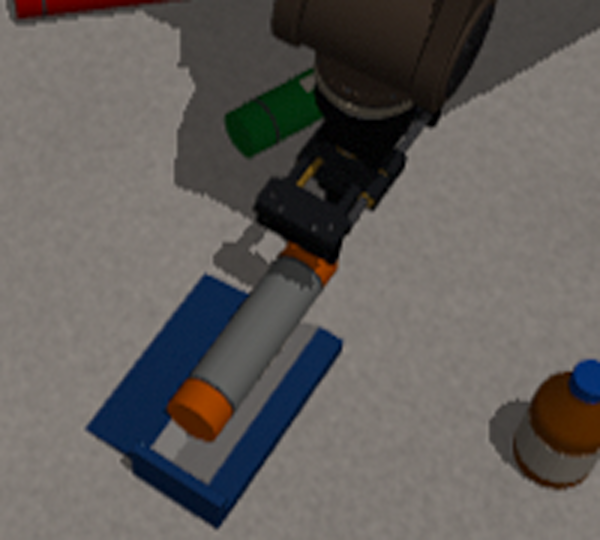

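Fingers are shut behind the near end, in line. Pushing along the V.

```bash
python3 -m inch '[0,0,0.008,0,0,0,1,0,0,0.008,0,0,0,1,0,0,0.005,0,0,0,1,0,0,0.004,0,0,0,1,0,0,0.004,0,0,0,1,0,0,0.006,0,0,0,1,0,0,0.006,0,0,0,1,0,0,0.006,0,0,0,1,0,0,0.006,0,0,0,1,0,0,0.004,0,0,0,1]'
python3 - <<'E'
from h import *
shift([623.3,172.5,16])
c=env.read_camera("scene");cv2.imwrite("pics/b11.png",cv2.resize(c["pixels"][200:380,280:480],None,fx=3,fy=3,interpolation=cv2.INTER_CUBIC))
c=env.read_camera("top");cv2.imwrite("pics/a11.png",cv2.resize(c["pixels"][130:310,170:370],None,fx=3,fy=3,interpolation=cv2.INTER_CUBIC))
E
```

```text
t: 15.95
eef_pos: [505.7, 156.5, 14.5]
tcp_rot: [-1.571, -0.0, -1.438]
ft_force: [-3.7, -0.1, 1.4]
opening: 0.002
tcp [505.7 156.5  14.5] jaw 0.133 tool shift mm [ -0.2  -1.4 118.6] F [-3.7 -0.1  1.4] t 15.95 j [ 0.18  0.65  1.96 -0.    0.53  0.04]
```

View pics/b11.png

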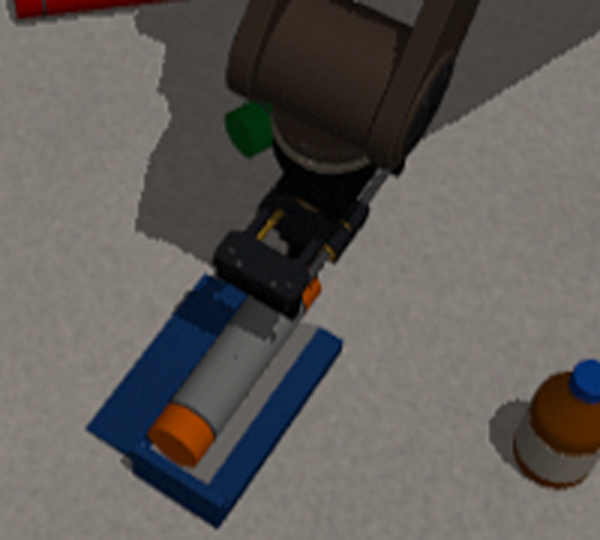

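View pics/a11.png

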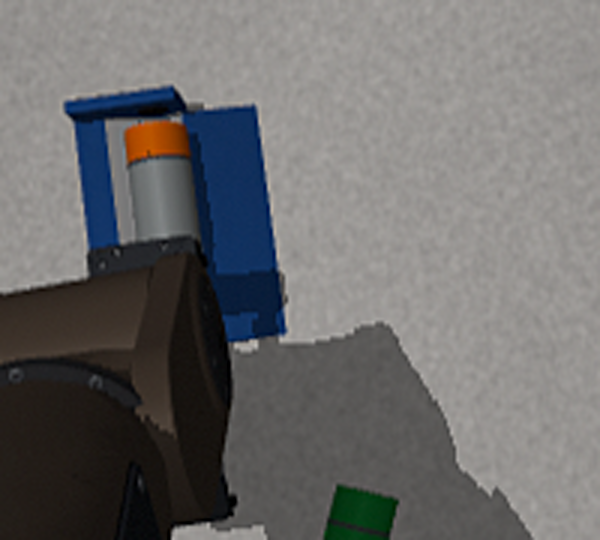

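The canister slides along the V at about 4 N, with roughly 12 mm left to the plate (top crop: cap edge at row 123, plate at about row 105). Slowing down.

```bash
python3 -m inch '[0,0,0.003,0,0,0,1,0,0,0.003,0,0,0,1,0,0,0.002,0,0,0,1,0,0,0,0,0,0,1]'
python3 -m inch '[0,0,0.001,0,0,0,1,0,0,0.001,0,0,0,1]'
```

```text
t: 16.45
eef_pos: [513.5, 157.6, 14.6]
tcp_rot: [-1.57, -0.0, -1.438]
ft_force: [-1.2, -0.2, 0.8]
opening: 0.008
t: 16.65
eef_pos: [514.9, 157.8, 14.6]
tcp_rot: [-1.571, -0.0, -1.438]
ft_force: [-3.6, 0.1, 0.5]
opening: 0.006
```

```bash
python3 -m inch '[0,0,0.001,0,0,0,1,0,0,0,0,0,0,1]'; python3 -m inch '[0,0,0.001,0,0,0,1,0,0,0,0,0,0,1]'
```

```text
t: 16.85
eef_pos: [516.2, 157.9, 14.6]
tcp_rot: [-1.571, -0.0, -1.438]
ft_force: [-2.8, 0.6, 0.5]
opening: 0.007
t: 17.05
eef_pos: [517.2, 158.1, 14.6]
tcp_rot: [-1.571, -0.0, -1.438]
ft_force: [-2.3, -0.2, -1.3]
opening: 0.007
```

```bash
for i in 1; do python3 -m inch '[0,0,0.001,0,0,0,1,0,0,0,0,0,0,1]'; done; python3 -m inch '[0,0,0.001,0,0,0,1,0,0,0,0,0,0,1]'; python3 - <<'E'
from h import *
shift([623.3,172.5,16])
c=env.read_camera("scene");cv2.imwrite("pics/b12.png",cv2.resize(c["pixels"][290:380,290:410],None,fx=6,fy=6,interpolation=cv2.INTER_CUBIC))
E
```

```text
t: 17.25
eef_pos: [518.2, 158.2, 14.6]
tcp_rot: [-1.571, -0.0, -1.438]
ft_force: [-3.1, -1.4, 0.1]
opening: 0.005
t: 17.45
eef_pos: [519.2, 158.3, 14.6]
tcp_rot: [-1.571, -0.0, -1.438]
ft_force: [-2.4, 0.1, -0.2]
opening: 0.006
tcp [519.2 158.3  14.6] jaw 0.133 tool shift mm [ -0.3  -1.4 105.1] F [-2.4  0.1 -0.2] t 17.45 j [ 0.17  0.66  1.93 -0.    0.55  0.04]
```

View pics/b12.png

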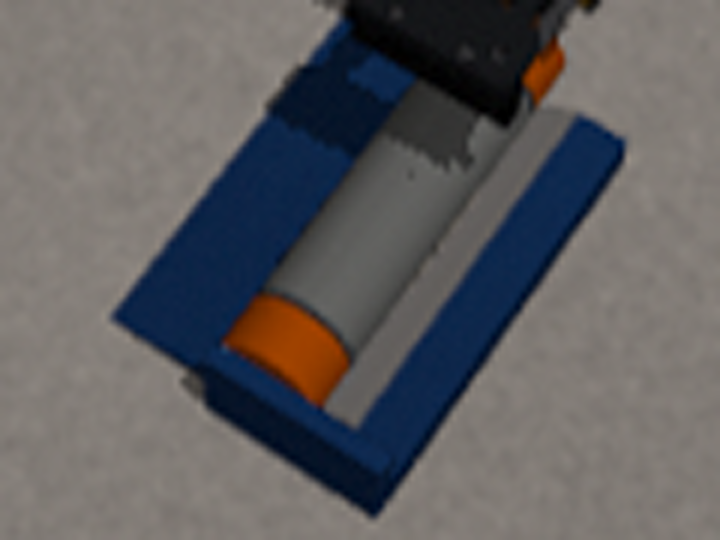

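Very close; the force is still only sliding friction. Continuing in 1 mm steps until the force rises.

```bash
python3 -m inch '[0,0,0.001,0,0,0,1,0,0,0,0,0,0,1]'; python3 -m inch '[0,0,0.001,0,0,0,1,0,0,0,0,0,0,1]'
```

```text
t: 17.7
eef_pos: [520.2, 158.5, 14.6]
tcp_rot: [-1.571, -0.0, -1.438]
ft_force: [-2.7, 0.5, 0.3]
opening: 0.003
t: 17.9
eef_pos: [521.2, 158.6, 14.6]
tcp_rot: [-1.571, -0.0, -1.438]
ft_force: [-1.9, 0.2, 0.3]
opening: 0.001
```

```bash
python3 -m inch '[0,0,0.001,0,0,0,1,0,0,0,0,0,0,1]'; python3 -m inch '[0,0,0.001,0,0,0,1,0,0,0,0,0,0,1]'; python3 - <<'E'
from h import *
c=env.read_camera("top");cv2.imwrite("pics/a12.png",cv2.resize(c["pixels"][150:210,185:265],None,fx=8,fy=8,interpolation=cv2.INTER_CUBIC))
E
```

```text
t: 18.1
eef_pos: [521.4, 158.6, 14.5]
tcp_rot: [-1.572, -0.0, -1.438]
ft_force: [-6.0, -0.9, 2.9]
opening: 0.005
t: 18.3
eef_pos: [521.4, 158.6, 14.5]
tcp_rot: [-1.574, -0.0, -1.438]
ft_force: [-9.4, -1.9, 5.9]
opening: 0.001
```

View pics/a12.png

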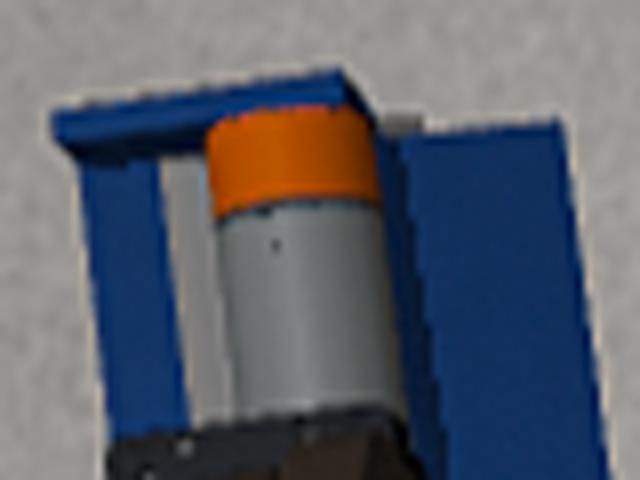

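The TCP stopped and the force climbed 2→9 N: the far end is on the plate, and the view shows the orange cap against it at (290,110). Retreating straight back, then up and away.

```bash
python3 -m inch '[0,0,-0.002,0,0,0,1,0,0,-0.008,0,0,0,1,0,0,-0.02,0,0,0,1,0,0,-0.02,0,0,0,1,0,-0.03,0,0,0,0,1,0,-0.04,0,0,0,0,1,0,-0.04,0,0,0,0,1,0.045,-0.02,0,0,0,0,1,0.045,0,0,0,0,0,1,0.045,0,0,0,0,0,1]'
python3 -m inch '[0.045,0,0,0,0,0,1,0.045,0,0,0,0,0,1,0.045,0,0,0,0,0,1,0.045,0,0,0,0,0,1,0.045,0,0,0,0,0,1,0,0,0,0,0,0,1,0,0,0,0,0,0,1]'
python3 - <<'E'
from h import *
shift([623.3,172.5,16])
th=.134;R=np.array([[np.cos(th),-np.sin(th)],[np.sin(th),np.cos(th)]])
for n,b in(("top",(190,150,280,290)),("scene",(240,220,430,380))):
    c=env.read_camera(n);cv2.imwrite(f"pics/f_{n}.png",c["pixels"])
    for x in canister(c,b,26): print(n,x,R.T@(x[2][:2]-[623.3,172.5]))
c=env.read_camera("top");cv2.imwrite("pics/f_crop.png",cv2.resize(c["pixels"][140:270,180:300],None,fx=4.5,fy=4.5,interpolation=cv2.INTER_CUBIC))
E
```

```text
t: 19.35
eef_pos: [491.8, 17.1, 145.7]
tcp_rot: [-1.567, -0.001, -1.437]
ft_force: [0.8, 0.8, -0.6]
opening: 0.001
t: 20.05
eef_pos: [520.9, -205.3, 144.4]
tcp_rot: [-1.571, -0.0, -1.44]
ft_force: [-0.1, 0.2, 0.8]
opening: 0.004
tcp [ 520.9 -205.3  144.4] jaw 0.131 tool shift mm [-361.2  128.4  150.9] F [-0.1  0.2  0.8] t 20.05 j [-0.49  0.48  1.8   0.    0.86 -0.62]
top (np.int32(280), array([230.23571429, 243.32857143]), array([541.67213588, 161.74778032,  26.        ])) [-82.33259458   0.24959837]
top (np.int32(228), array([220.67105263, 169.46491228]), array([699.54557206, 184.06223753,  26.        ])) [77.10677032  1.2722287 ]
scene (np.int32(205), array([337.71707317, 347.65853659]), array([688.46447099, 182.9784824 ,  26.        ])) [65.98021763  1.67861678]
scene (np.int32(168), array([374.8452381 , 297.60119048]), array([532.28820681, 162.38122348,  26.        ])) [-91.54777313   2.13104973]
```

View pics/f_crop.png

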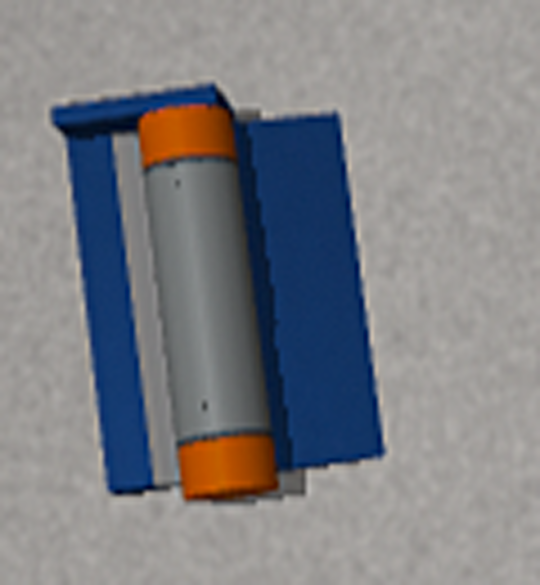

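View pics/f_scene.png

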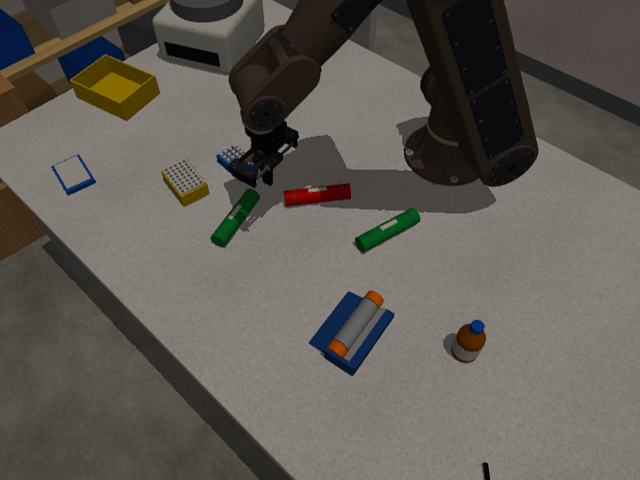

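View pics/f_top.png

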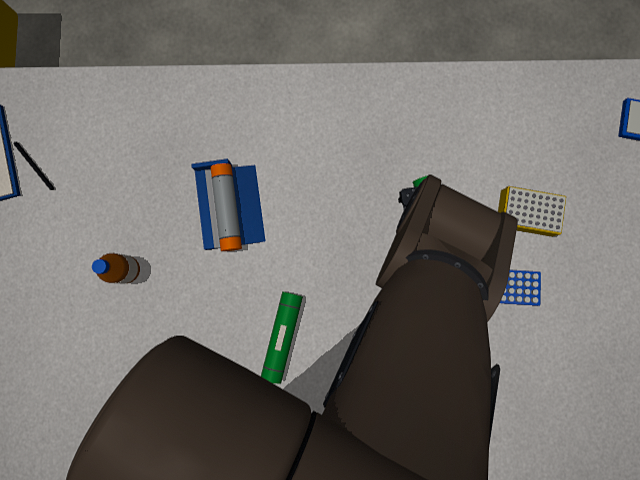

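```bash
python3 - <<'E'
from h import *
th=.134;R=np.array([[np.cos(th),-np.sin(th)],[np.sin(th),np.cos(th)]]);t=np.array([623.3,172.5])
c=env.read_camera("top")
w=lambda x,y,z:np.r_[R@[x,y]+t,z]
f=lambda p:((p-[180,140]+.5)*4.5-.5).round(1)
for d in(0,2,4): print(d,[f(proj(c,w(-95-d,0,z))) for z in(4,48)],f(proj(c,w(85-d,0,48))))
print("corners",f(proj(c,w(-85,-70,0))),f(proj(c,w(85,-70,0))),f(proj(c,w(85,-20,45))),f(proj(c,w(85,58,45))))
np0=np.load("top0.npz")["pixels"].astype(int)
d=np.abs(c["pixels"].astype(int)-np0).sum(2)>60
for n,(u0,v0,u1,v1) in dict(bottle=(85,245,155,290),tip=(520,180,572,240),rack=(520,262,545,310),cradle=(190,155,200,255)).items(): print(n,d[v0:v1,u0:u1].sum())
s0=np.load("scene0.npz")["pixels"].astype(int);c=env.read_camera("scene");d=np.abs(c["pixels"].astype(int)-s0).sum(2)>60
for n,(u0,v0,u1,v1) in dict(bottle=(445,315,495,365),tip=(158,155,208,208),rack=(212,140,240,175),green=(208,205,232,248),red=(280,180,352,208),ramp=(308,290,332,345)).items(): print(n,d[v0:v1,u0:u1].sum())
E
```

```text
0 [array([240.9, 497.6]), array([222.1, 489.4])] [175.1 105.7]
2 [array([241.4, 501.8]), array([222.6, 493.7])] [175.6 109.9]
4 [array([241.9, 506. ]), array([223.1, 498.1])] [176.1 114.1]
corners [385.7 456.6] [340.4 110.8] [219.2 101.2] [ 52.7 125.2]
bottle 2020
tip 2669
rack 834
cradle 834
bottle 0
tip 0
rack 134
green 4
red 764
ramp 9
```

The home-position prediction matches the picture: near end at row 497.6 predicted against about 499 seen, far cap at 105.7 against about 104. Bystanders sit at their original pixels. Handing in.

```bash
python3 -c "
from cell import env
print(env.job_done()); print(env.state()['t'])"
```

```text
the job is handed in; nothing more can be done
None
the job is handed in; nothing more can be done
```

The canister is home: it lies in the V of the cradle with its far end against the blue stop plate. The job was handed in at about 20 s of the 58 s allowed.

**What I did:** The canister started turned about 0.11 rad from the cradle. I squared it by turning it on the bench with the open fingers on either side. Then I rolled it across the bench, up the ramp and over the lip with both fingers behind it. Last, I pushed it about 42 mm along the V by its near end with the fingers shut. It was never gripped or lifted.

**Last checks:**
- **Stop contact:** at the end of the push the fingers stopped moving and the force rose from about 2 N to 9 N.
- **Position:** the final top view agrees with the predicted home position to within about 1 mm at both ends, and the axis is within about 2 mm of the V line.
- **Arm:** it finished clear of everything, with no load on the wrist beyond sensor noise.

**Bystanders:** comparing the scene view before and after showed no change at the bottle and tip box. Changes at the rack and the red look-alike come, I believe, from the arm's shadow and from it blocking part of the view. The same comparison in the top view flagged nearly every region, even the fixed cradle, probably a brightness change, so I discarded it. By eye, in whichever view was clear, each of them was still in its original place.

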